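# Roll the water drum neck-up and stopper it

### The job

The small aluminium water drum has rolled over in its cradle: roll it back until its filler neck points straight up, then take the narrower of the two wood-handled stoppers (the one that fits), lower it gently into the neck, narrow end first, until its flange rests on the rim all round, and let go. Leave the drum standing neck-up, do not ram it, and leave the other stopper, the lantern, the bangle stand and the pliers where they are.

Things in the scene. Friction and masses are not known exactly. Their poses are not given: they have to be found in the camera images.
- drum (a joint): Roll angle (rad) of the drum about its own level long axis on the rollers: 0 = neck straight up; positive = neck leans towards the cradle's +y side (range -1.2 to 1.2). It turns stiffly (about 0.25 N m) and stays where it is left.
- drum_mouth (a point): Centre of the neck's open mouth, in the rim's plane; moves with the drum. z points out of the neck, x along the drum's long axis, which passes 95 mm behind this point along -z. The neck is a round tube, outer diameter 48 mm, inner 40 mm, standing 45 mm out of the drum's side at mid-length; bore 45 mm deep. With the neck up, the rim is 163 mm above the shelf.
- cradle: Dark steel roller cradle, fixed to the shelf, 150 mm (x, along the drum's axis) by 110 mm (y), 27 mm high. Origin at the centre of its underside. It carries the drum: an aluminium cylinder of diameter 100 mm, 166 mm long, its level axis 68 mm above the shelf, centred over the cradle.
- stopper: The stopper that fits: a solid of revolution 100 mm tall, standing loose on its narrow end. From below: cork plug 38 mm long tapering from 30 mm diameter at the foot to 36.4 mm; wooden flange 54 mm diameter, 8 mm thick; wooden grip cylinder 30 mm diameter, 54 mm long. Origin at the centre of its foot, z up along its axis. About 0.12 kg.
- stopper_seat (a point): Point on the stopper's axis at the underside of the flange, 38 mm above its foot, z up along its axis; meets drum_mouth when the stopper is fully home.
- wide_stopper: Bystander: similar stopper, too wide for the neck (plug 42 to 49 mm diameter, flange 64 mm, same heights and grip), standing loose. Origin at the centre of its foot.
- lantern: Bystander: upright loose cylindrical LED lantern, diameter 68 mm, 160 mm tall, button on top. Origin at the centre of its underside.
- bangle_stand: Bystander: loose glass bangle stand, base 76 mm diameter, bangles up to 50 mm high with diameter 69 mm, above them a 24 to 30 mm post to 140 mm height. Origin at the centre of its underside.
- pliers: Bystander: loose pliers with grey plastic handles lying flat, 155 mm long (along its x, from -75 to +80 mm), about 60 mm wide over the handles, 16 mm high. Origin on the shelf between the handles.
Not all that is in view belongs to the job. What is shaped like the stopper but black or pink is not meant.

How it is judged:
By the outcome, as a careful person would: the job done as asked, in the order asked, and still so for the second after the job is handed in, with the robot touching nothing.
It also fails if it takes over 69 s, if anything falls off the work surface, if the arm or the gripper's body presses on something with over 40 N, if the wrist force passes 120 N, or if a joint passes its speed limit or range.

### The arm

A 7-joint arm with a two-finger parallel gripper is mounted at the origin on the work surface. World frame = base frame: x ahead of the robot, y to its left, z up, the work surface at z = 0. Lengths are in mm, angles in degrees, forces in N, time in s.
With the tool pointing down it reaches from about 400 to 900 mm from the base axis. Payload 5.5 kg.
Tool frame: the origin (TCP) lies at the very end of the fingers, on their centre line; the grasp point (between the pads) lies 19 mm behind it (pinch_z is the distance from the TCP to the grasp point, in mm); z points along the fingers, y is the line along which they close (so a half turn about z gives the same grasp; the last joint's range is limited). The gripper opens to 85 mm and grips with 20 to 120 N. Pads are 22 mm wide; open, the fingers measure 114 mm over their backs; the gripper's body (76 mm by 85 mm) begins 54 mm behind the grasp point. The pads swing forward as they close: fully open they stand 13 mm farther back than shut.
Start: joints at [81.543, 28.699, -24.465, 88.831, 12.651, 65.22, -12.049], TCP at [259.605, -595.907, 231.31] pointing down, gripper open.
Joint ranges: [-164.97, 164.97], [-17.58, 116.51], [-87.97, 89.64], [11.32, 138.91], [-80.73, 260.73], [10.89, 115.49], [-147.41, 147.41]. Speed limits (degrees/s): [147.25, 147.25, 180, 180, 180, 180, 180].

### API

Orientations are given as [roll, pitch, yaw] about the fixed x, y, z axes, in that order (R = Rz(yaw) Ry(pitch) Rx(roll)).
In Python, from station import observe, camera, sign_off, pinch_z gives the robot as it stands.
- The arm moves only by the tool servo_tool, never from a script. Its argument "deltas" is a list of rows, each a list of 6 numbers: the shift along the world's x, y, z each as a share of 0.025 m, from -1 to 1, then the turn, a rotation vector about the world's x, y, z each as a share of 30 degrees, from -1 to 1. In form: [[x, y, z, rx, ry, rz], ...]. A call has 1 to 12 rows; each row shifts and turns the commanded pose from where the row before left it; what a row does not reach is not made up. A row lasts 1/12 s, in which the tool goes at most 41.7 mm and 7.16 degrees, less where a joint would pass 70% of its speed; a pose out of reach is approached as far as the arm can. A call with a number of a shift or a turn outside -1 to 1 is refused whole. A call with a gripper value outside its range is refused whole. "gripper" is the opening, from 0 (shut) to 1 (fully open), set as the call begins (left out, the last holds). The fingers move at their own pace and stop on an object; "newtons" is the grip in N (left out, the last holds). Time passes only in rows, so rows that do not move let the fingers close. It gives the time, the measured TCP pose, the force, the opening and the grip force at its end, in the units of the state.
- observe(): the state, without advancing time (a new reading comes with each control period).
- camera(name): name is "side" or "top" or "wrist"; returns a dict with "img" (400x640x3 uint8, blue, green, red), "mtx" (3x3 intrinsics, pixels), "origin" and "rotation" of the camera in the world. Camera axes: x right, y up, looking along -z (the intrinsics and any distortion apply to the point x, -y, -z); pixel columns grow to the right and rows downward; lengths in mm; the calibration is good to about 2 mm. A picture is of the moment at which its call begins. There is no depth.
- sign_off(): hands the job in; it is judged then, once.
The state is a dict: "t": time; "q": joint angles; "dq": joint speeds; "joint_efforts": joint torques, N m; "tcp_pos": TCP position; "eef_rot": TCP orientation; "force": force on the tool from outside, world axes, zero at the start; "torque": the same for the moment, N m; "finger_gap": opening from 0.0 (shut) to 1.0 (fully open); "finger_force": force on a finger pad.
Only numpy, scipy, OpenCV 4.12 (cv2) and the standard library are available. Lean on these libraries where they do the work, as an engineer would, in place of code of your own. Each camera call takes 0.05 s, during which the arm holds its last target. There are 200 camera calls.

## Working session

There is one attempt and no reset: what is moved stays moved. The work goes in short steps, Python scripts to look and compute and a tool call to move; the robot and the scene stay as the last step left them, time stands still between calls to the robot, and variables do not carry over. Pictures are saved under pics/ and viewed, at most 13 in all, crops included, and the job is handed in when it is done.

Besides the shell and the picture viewer there is one more tool, called after "Emit:" by a JSON object that holds its "method" and its "body". servo_tool: Moves the arm, as the interface text tells. Shift numbers are shares of 0.025 m and turn numbers shares of 30 degrees, none past 1 either way. Its arguments: {"type":"object","properties":{"deltas":{"type":"array"},"gripper":{"type":"number"},"newtons":{"type":"number"}},"required":["deltas"]}

```bash
mkdir -p pics; cat > h.py <<'E'
import numpy as np, cv2
from station import observe, camera, sign_off, pinch_z
def snap(name,fn):
    c=camera(name); cv2.imwrite('pics/'+fn,c['img']); np.savez('pics/'+fn+'.npz',m=c['mtx'],o=c['origin'],r=c['rotation'],**({'d':c['dist']} if 'dist' in c else {})); return c
def ld(fn):
    z=np.load('pics/'+fn+'.npz'); return np.array(z['m']),np.array(z['o']).ravel(),np.array(z['r'])
def ray(c,u,v):
    m,o,r=c; p=np.linalg.inv(m)@[u,v,1]; d=r@np.array([p[0],-p[1],-p[2]]); return o,d/np.linalg.norm(d)
def atz(c,u,v,z):
    o,d=ray(c,u,v); return o+d*(z-o[2])/d[2]
def proj(c,P):
    m,o,r=c; p=r.T@(np.array(P,float)-o); p=m@[p[0],-p[1],-p[2]]; return p[:2]/p[2]
def tri(*rs):
    A=np.zeros((3,3));b=np.zeros(3)
    for o,d in rs: M=np.eye(3)-np.outer(d,d);A+=M;b+=M@o
    return np.linalg.solve(A,b)
E
python3 - <<'E'
from h import *
for n in('side','top'):
    c=snap(n,n+'1.png'); print([k for k in c],c['origin'],c['rotation'],c['mtx'])
print(observe(),pinch_z)
E
```

```text
['img', 'mtx', 'origin', 'rotation'] [985.19236202 885.19343404 778.90455039] [ 55.74774789  -1.23695206 156.96480234] [[393.38362247   0.         316.79595644]
 [  0.         393.38362247 199.32181178]
 [  0.           0.           1.        ]]
['img', 'mtx', 'origin', 'rotation'] [ 465.77315053   -9.16721028 1091.7362266 ] [  7.11838543   1.6835588  -91.46367177] [[399.19455798   0.         317.70491012]
 [  0.         399.19455798 202.00630229]
 [  0.           0.           1.        ]]
{'t': 0.1, 'q': array([ 81.54327796,  28.74999279, -24.45565392,  88.88458824,
        12.65072476,  65.22062309, -12.04944955]), 'dq': array([ 0.01582526, -0.10184573, -0.07697255, -0.13527464, -0.00180074,
        0.02050825,  0.01663572]), 'joint_efforts': array([-1.07397448e-02, -5.70813489e+01, -5.83844572e+00, -2.81749159e+01,
        1.05120661e-02,  5.59747728e-03,  6.82680110e-06]), 'tcp_pos': array([ 259.3008187 , -595.35891469,  230.35464934]), 'eef_rot': array([-1.79898278e+02, -4.66085209e-03,  2.35405371e+01]), 'force': array([-0.0963343 , -0.44933944, -0.10023418]), 'torque': array([-0.00828237,  0.03460897, -0.04509806]), 'finger_force': 0.0, 'finger_gap': 1.0022712085175334} 18.700000000000003
```

View pics/top1.png

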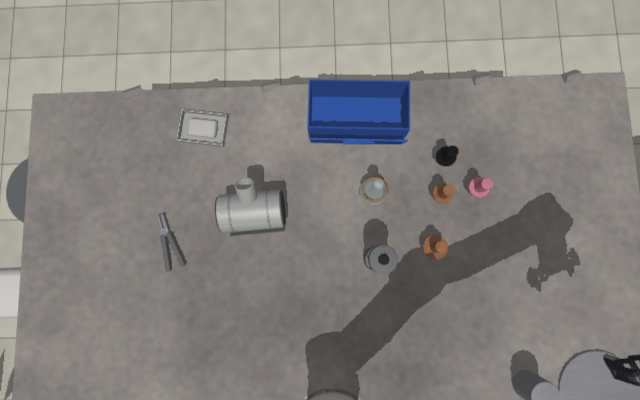

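View pics/side1.png

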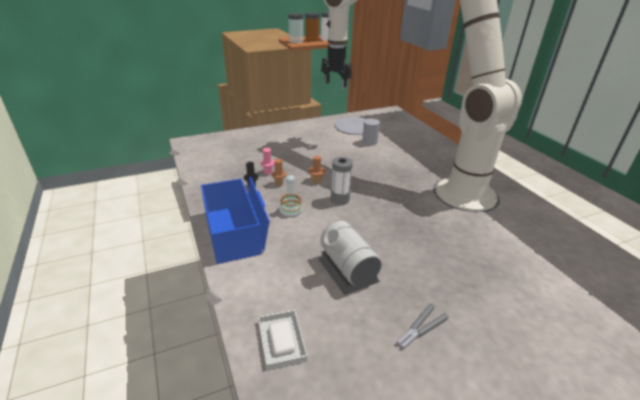

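```bash
python3 - <<'E'
s=open('h.py').read()
s=s.replace("np.array(z['r'])","Rm(z['r'])").replace("def ld","from scipy.spatial.transform import Rotation as Ro\ndef Rm(e): return Ro.from_euler('xyz',np.ravel(e),degrees=True).as_matrix()\ndef ld")
open('h.py','w').write(s)
from h import *
T=ld('top1.png');S=ld('side1.png')
for n,u,v in [('A',443,193),('B',436,247),('drum',251,211),('neck',244,182),('lantern',381,259),('bangle',374,189)]:
    P=atz(T,u,v,50);print(n,P.round(),proj(S,P).round())
t=cv2.imread('pics/top1.png');s=cv2.imread('pics/side1.png')
a=cv2.resize(t[150:270,400:500],(400,480),interpolation=cv2.INTER_CUBIC)
b=cv2.resize(t[160:250,200:300],(400,360),interpolation=cv2.INTER_CUBIC)
c=cv2.resize(s[140:200,255:335],(400,300),interpolation=cv2.INTER_CUBIC)
im=np.zeros((600,800,3),np.uint8);im[:480,:400]=a;im[:300,400:]=c;im[300:600,400:]=b[:300]
cv2.imwrite('pics/crop1.png',im)
E
```

```text
A [ 611. -310.   50.] [279. 172.]
B [ 471. -283.   50.] [317. 168.]
drum [578. 195.  50.] [349. 257.]
neck [656. 213.  50.] [326. 269.]
lantern [ 444. -141.   50.] [340. 186.]
bangle [ 627. -131.   50.] [291. 198.]
```

View pics/crop1.png

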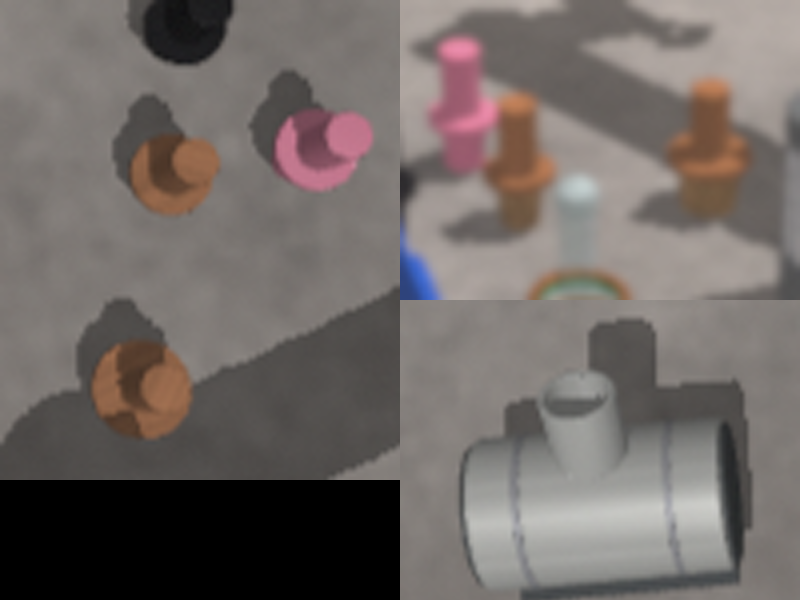

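Emit:
{"method": "servo_tool", "body": {"deltas": [[1,0.95,0.4,0,0,0],[1,0.95,0.4,0,0,0],[1,0.95,0.4,0,0,0],[1,0.95,0.4,0,0,0],[1,0.95,0.4,0,0,0],[1,0.95,0.4,0,0,0],[1,0.95,0.4,0,0,0],[1,0.95,0.4,0,0,0],[1,0.95,0.4,0,0,0],[1,0.95,0.4,0,0,0],[1,0.95,0,0,0,0],[0,0,0,0,0,0]]}}

```text
t: 1.1
tcp_pos: [540.7, -325.9, 332.1]
eef_rot: [-179.9, -0.3, 24.2]
force: [0.0, 1.9, -0.1]
finger_gap: 1.002
finger_force: 0.0
```

```bash
python3 - <<'E'
from h import *
c=snap('wrist','w1.png');o=observe();print(o['t'],o['tcp_pos'],o['eef_rot'],o['q'],c['origin'],c['rotation'])
C=ld('w1.png');print(C[0]);
for P in [(611,-310,50),(471,-283,50)]: print(proj(C,P))
E
```

```text
1.15 [ 537.98952439 -329.24321464  331.38927338] [-1.79912802e+02 -1.51082081e-01  2.40412208e+01] [ 52.64230525  23.58687213 -32.50169985  84.51525077  12.6516115
  75.57099228 -46.78882022] [ 608.37626741 -294.12030187  474.48774938] [-1.68768946e+01  5.80854278e-02 -6.56982303e+01]
[[298.61349363   0.         316.18167537]
 [  0.         298.61349363 202.42892071]
 [  0.           0.           1.        ]]
[327.89678271 115.00887297]
[271.35766664 197.13479519]
```

View pics/w1.png

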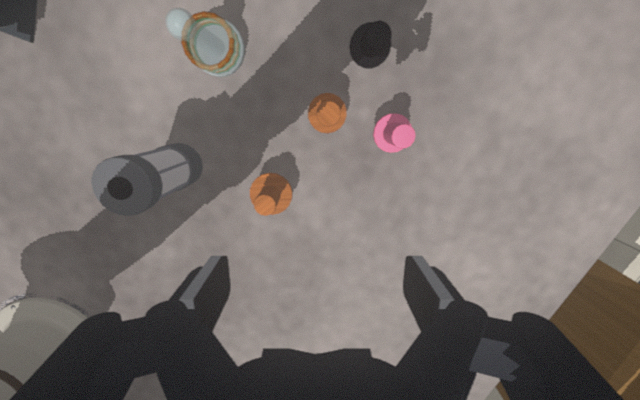

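Emit:
{"method": "servo_tool", "body": {"deltas": [[0.1,1,0,0,0,0.22],[0.1,1,0,0,0,0.22],[0.1,1,0,0,0,0.22],[0.1,1,0,0,0,0.22],[0.1,1,0,0,0,0.22],[0.1,1,0,0,0,0.22],[0.1,1,0,0,0,0.22],[0.1,1,0,0,0,0.22],[0.1,1,0,0,0,0.22],[0.1,1,0,0,0,0.22],[0.1,1,0,0,0,0],[0.1,1,0,0,0,0]]}}

```text
t: 2.15
tcp_pos: [564.0, -35.2, 330.6]
eef_rot: [-179.9, 0.0, 89.5]
force: [0.2, 0.3, -0.5]
finger_gap: 0.998
finger_force: 0.0
```

Emit:
{"method": "servo_tool", "body": {"deltas": [[0.2,1,0,0,0,0],[0.2,1,0,0,0,0],[0.2,1,0,0,0,0],[0.2,1,0,0,0,0],[0.2,1,0,0,0,0],[0,0,0,0,0,0],[0,0,0,0,0,0],[0,0,0,0,0,0]]}}

```text
t: 2.82
tcp_pos: [589.5, 88.7, 330.6]
eef_rot: [-179.9, 0.1, 89.5]
force: [-0.4, -0.6, -0.1]
finger_gap: 0.998
finger_force: 0.0
```

```bash
python3 - <<'E'
from h import *
c=snap('wrist','w2.png');o=observe();print(o['t'],o['tcp_pos'],o['eef_rot'],o['q'],c['origin'],c['rotation'])
E
```

```text
2.8667 [589.60484541  88.13644154 330.68908851] [-1.79945535e+02  7.68679312e-02  8.94037110e+01] [ 27.02388664  24.26749476 -51.67968525  89.19242512  19.45430848
  76.08112928 -27.5331387 ] [589.52294185 165.95609819 472.44453217] [-1.73718392e+01 -9.33959881e-03 -4.33029507e-01]
```

View pics/w2.png

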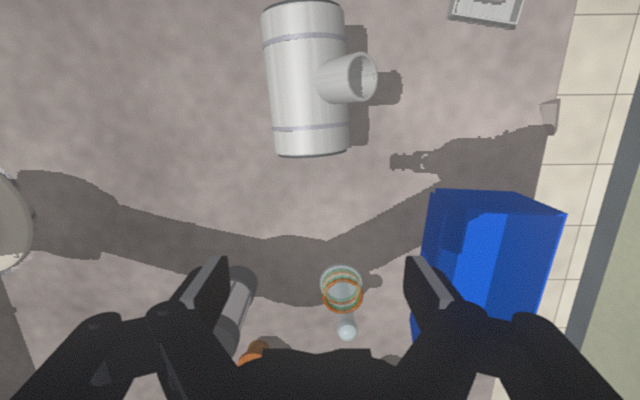

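```bash
python3 - <<'E'
from h import *
t=cv2.imread('pics/w2.png')[0:165,240:400]
cv2.imwrite('pics/crop2.png',cv2.resize(t,None,fx=3.6,fy=3.6,interpolation=cv2.INTER_CUBIC))
E
```

```text
(no output)
```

View pics/crop2.png

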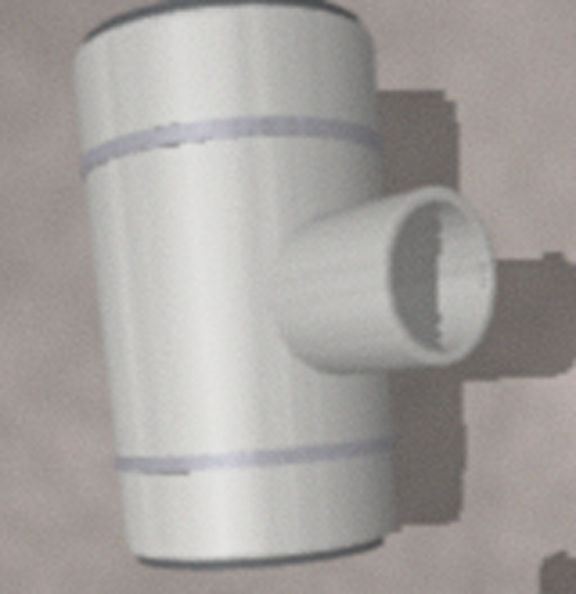

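```bash
cat > fit.py <<'E'
from h import *
from scipy.optimize import least_squares
T=ld('top1.png');W=ld('w2.png')
f=lambda L:[(240+a/3.6,b/3.6) for a,b in L]
g=lambda L:[(200+(a-400)/4,160+(b-300)/4) for a,b in L]
we=f([(76,60),(96,280),(118,460),(128,530),(374,80),(379,150),(392,440),(395,520),(250,565)])
wm=f([(437,187),(443,367),(496,270)]); 
te=g([(500,439),(690,424),(745,500),(461,510)])
tm=g([(539,400),(618,400),(578,370)])
a=np.linspace(0,2*np.pi,120)
def model(p):
    x,y,yaw,r=p
    R=Ro.from_euler('zx',[0,0]).as_matrix()
    Rz=Ro.from_euler('z',yaw).as_matrix(); Rx=Rz@Ro.from_euler('x',-r).as_matrix()
    c=np.array([x,y,68.])
    cyl=np.vstack([c+(Rz@np.array([s*np.ones_like(a),50*np.cos(a),50*np.sin(a)])).T for s in(-83,83)])
    ring=c+(Rx@np.array([24*np.cos(a),24*np.sin(a),95*np.ones_like(a)])).T
    return cyl,ring,c+Rx@[0,0,95]
def hull(C,P):
    return cv2.convexHull(np.array([proj(C,q) for q in P],np.float32))
def res(p):
    cy,ri,_=model(p);o=[]
    for C,e,m in((W,we,wm),(T,te,tm)):
        h=hull(C,cy);o+=[cv2.pointPolygonTest(h,q,True) for q in e]
        h=hull(C,ri);o+=[cv2.pointPolygonTest(h,q,True) for q in m]
    return o
if __name__=='__main__':
    for y0 in(1.5,-1.5):
        s=least_squares(res,[578,195,y0,np.sign(y0)*0.8],diff_step=1e-4,x_scale=[1,1,.01,.01],loss='soft_l1')
        print(s.cost,s.x[:2].round(1),np.degrees(s.x[2:]),model(s.x)[2].round(1));print(np.round(res(s.x),1))
E
python3 fit.py
python3 - <<'E'
from h import *
# stopper A, B in w1 and top: orange segmentation blobs
for n in('top1.png','w1.png'):
    im=cv2.imread('pics/'+n);h=cv2.cvtColor(im,cv2.COLOR_BGR2HSV)
    m=((h[...,0]>4)&(h[...,0]<16)&(h[...,1]>110)).astype(np.uint8)
    k,_,s,c=cv2.connectedComponentsWithStats(m)
    for i in range(1,k):
        if 150<s[i,4]<3000: print(n,s[i],c[i].round(1))
E
```

```text
11.457826678441146 [579.  191.9] [ 94.01017966 -36.78301025] [635.8 195.9 144.1]
[ 1.8  0.2  0.4  0.8  0.7  0.2  0.1  0.2  2.4 -0.1  0.5 -0.5  1.7  2.7
 -1.5  1.7  1.8 -2.5  0.9]
11.470438451942695 [579.  191.9] [-85.98964197 396.7434648 ] [635.7 195.9 144.1]
[ 1.8  0.2  0.4  0.8  0.7  0.2  0.1  0.2  2.4 -0.1  0.5 -0.5  1.7  2.7
 -1.5  1.7  1.8 -2.5  0.9]
top1.png [433 184  21  19 317] [442.8 192.8]
top1.png [423 236  25  23 452] [434.9 246.9]
w1.png [ 308   93   38   40 1162] [326.8 112.8]
w1.png [ 250  173   42   42 1324] [270.3 193.9]
```

Emit:
{"method": "servo_tool", "body": {"deltas": [[0.3,0.86,0,0,0,0.15],[0.3,0.86,0,0,0,0],[0.3,0.86,0,0,0,0],[0.3,0.86,0,0,0,0],[0.3,0.86,0,0,0,0],[0,0,-1,0,0,0],[0,0,-1,0,0,0],[0,0,-1,0,0,0],[0,0,-1,0,0,0],[0,0,-1,0,0,0],[0,0,0,0,0,0],[0,0,0,0,0,0]]}}

```text
t: 3.87
tcp_pos: [626.7, 195.3, 205.0]
eef_rot: [-179.8, 0.1, 93.9]
force: [0.6, 0.8, 0.4]
finger_gap: 0.998
finger_force: 0.0
```

```bash
python3 - <<'E'
from h import *
c=snap('wrist','w3.png');o=observe();print(o['t'],o['tcp_pos'],o['eef_rot'])
C=ld('w3.png')
from fit import model
p=[579,191.9,np.radians(94),np.radians(-36.8)]
im=c['img'].copy()
cy,ri,m=model(p)
for q in list(cy)+list(ri):
    u=proj(C,q)
    if 0<=u[0]<640 and 0<=u[1]<400: cv2.circle(im,(int(u[0]+.5),int(u[1]+.5)),1,(0,0,255),-1)
cv2.imwrite('pics/w3o.png',im)
E
```

```text
3.9167 [627.70967561 196.52973479 206.90293881] [-1.79999740e+02  8.57643115e-03  9.39264835e+01]
```

View pics/w3o.png

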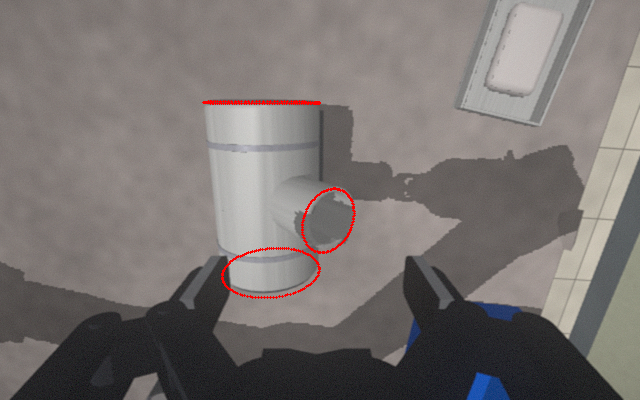

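Emit:
{"method": "servo_tool", "body": {"deltas": [[0,0,-0.8,0,0,0],[0,0,-0.8,0,0,0],[0,0,-0.8,0,0,0],[0,0,-0.8,0,0,0],[0,0,-0.6,0,0,0],[0,0,0,0,0,0]]}}

```text
t: 4.42
tcp_pos: [626.5, 196.7, 109.7]
eef_rot: [-179.9, 0.1, 94.0]
force: [-1.0, -1.4, -0.9]
finger_gap: 1.0
finger_force: 0.0
```

Emit:
{"method": "servo_tool", "body": {"deltas": [[-0.25,0,0,0,0,0],[-0.25,0,0,0,0,0],[-0.25,0,0,0,0,0],[-0.25,0,0,0,0,0],[-0.25,0,0,0,0,0],[0,0,0,0,0,0]]}}

```text
t: 4.92
tcp_pos: [605.7, 198.8, 118.6]
eef_rot: [178.7, -0.2, 93.9]
force: [13.8, -1.0, 9.4]
finger_gap: 0.999
finger_force: 7.2
```

```bash
python3 - <<'E'
from h import *
c=snap('wrist','w4.png');o=observe();print(o['t'],o['tcp_pos'],o['eef_rot'],o['force'])
a=cv2.resize(c['img'][150:350,170:450],None,fx=2,fy=2)
s=snap('side','s4.png')['img'][190:300,290:410]
im=np.zeros((580,560,3),np.uint8);im[:400]=a;im[400:580,:196]=cv2.resize(s,(196,180))
im=np.zeros((600,800,3),np.uint8);im[:400,:560]=a;im[400:,560:]=0
b=cv2.resize(s,(240,220),interpolation=cv2.INTER_CUBIC);im[:220,560:]=b
cv2.imwrite('pics/c4.png',im[:400])
E
```

```text
4.9667 [605.62166506 198.78651794 118.54787917] [ 1.78774961e+02 -1.66561366e-01  9.39062792e+01] [14.89193242 -0.02921272  9.31667293]
```

View pics/c4.png

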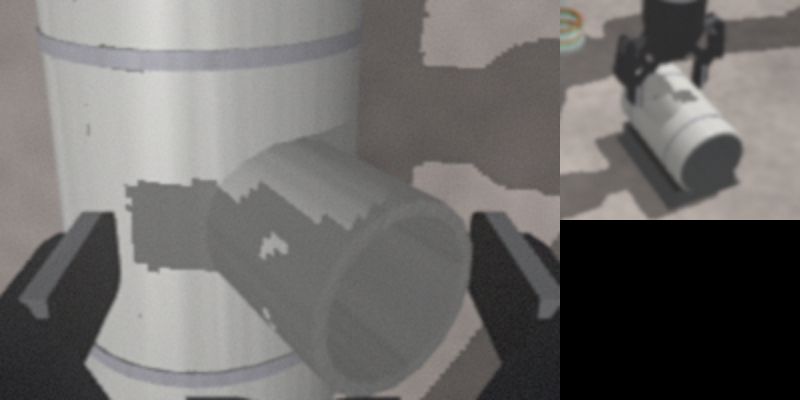

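Emit:
{"method": "servo_tool", "body": {"deltas": [[0,0,0.35,0,0,0],[-0.15,0,0.2,0,0,0],[-0.15,0,0.15,0,0,0],[-0.15,0,0.12,0,0,0],[-0.15,0,0.1,0,0,0],[-0.2,0,0.08,0,0,0],[-0.2,0,0.05,0,0,0],[0,0,0,0,0,0]]}}

```text
t: 5.68
tcp_pos: [571.9, 198.4, 140.0]
eef_rot: [179.7, -0.0, 94.1]
force: [3.5, -0.4, 2.2]
finger_gap: 1.0
finger_force: 1.8
```

Emit:
{"method": "servo_tool", "body": {"deltas": [[-0.2,0,0,0,0,0],[-0.15,0,0,0,0,0],[0.3,-0.06,-0.2,0,0,0],[0.3,-0.06,-0.2,0,0,0],[0.15,0,-0.2,0,0,0],[0,0,0,0,0,0]]}}

```text
t: 6.18
tcp_pos: [580.6, 193.6, 120.2]
eef_rot: [-179.8, 0.0, 94.0]
force: [0.3, 0.5, 0.0]
finger_gap: 1.0
finger_force: 0.0
```

Emit:
{"method": "servo_tool", "body": {"deltas": [[0,0,0,0,0,0],[0,0,0,0,0,0],[0,0,0,0,0,0],[0,0,0,0,0,0],[0,0,0,0,0,0],[0,0,0,0,0,0],[0,0,0,0,0,0],[0,0,0,0,0,0]], "gripper": 0.3, "newtons": 20}}

```text
t: 6.85
tcp_pos: [580.5, 195.2, 122.7]
eef_rot: [-180.0, -0.0, 94.1]
force: [-1.6, 0.4, 1.0]
finger_gap: 0.571
finger_force: 21.0
```

Emit:
{"method": "servo_tool", "body": {"deltas": [[0,0,0,0,0,0],[0,0,0,0,0,0],[0,0,0,0,0,0],[0,0,0,0,0,0],[0,0,0.5,0,0,0],[0,0,1,0,0,0],[0,0,1,0,0,0],[0,0,1,0,0,0],[0,-0.8,1,0,0,0],[0,-0.8,1,0,0,0],[0,-0.8,1,0,0,0],[0,-0.8,1,0,0,0]], "gripper": 1}}

```text
t: 7.85
tcp_pos: [580.6, 114.4, 312.3]
eef_rot: [179.9, 0.0, 94.1]
force: [0.5, -0.2, 1.1]
finger_gap: 1.001
finger_force: 0.0
```

Emit:
{"method": "servo_tool", "body": {"deltas": [[0,-0.8,0.6,0,0,0],[0,0,0,0,0,0],[0,0,0,0,0,0],[0,0,0,0,0,0]]}}

```text
t: 8.18
tcp_pos: [580.4, 95.4, 325.2]
eef_rot: [-180.0, -0.0, 94.1]
force: [0.3, -0.4, 0.6]
finger_gap: 1.0
finger_force: 0.0
```

```bash
python3 - <<'E'
from h import *
c=snap('wrist','w5.png');o=observe();print(o['t'],o['tcp_pos'],o['eef_rot'],c['origin'])
snap('top','t5.png');snap('side','s5.png')
C=ld('w5.png');u=proj(C,[580,194,140]).astype(int);print(u)
a=c['img'][u[1]-75:u[1]+75,u[0]-60:u[0]+60];print(u-[60,75])
cv2.imwrite('pics/c5.png',cv2.resize(a,None,fx=4,fy=4,interpolation=cv2.INTER_CUBIC))
E
```

```text
8.2333 [580.10257869  95.9137038  324.65102705] [-1.79947003e+02 -2.54331409e-02  9.41296459e+01] [574.2003342  172.29133766 467.09559719]
[322  87]
[262  12]
```

View pics/c5.png

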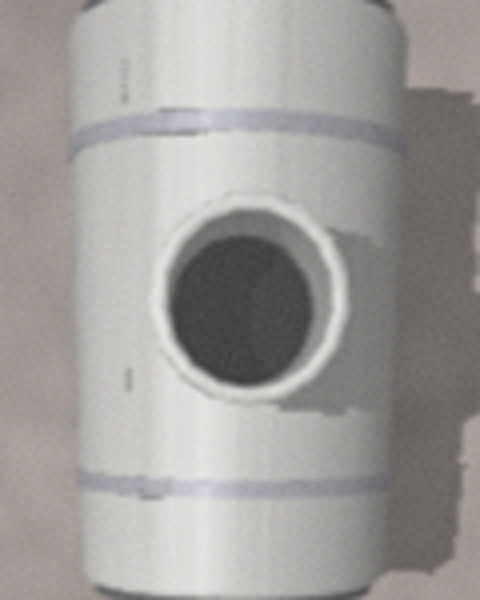

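```bash
cat > fit2.py <<'E'
import fit; from fit import *
fit.W=W=ld('w5.png')
k=lambda L:[(262+a/4,12+b/4) for a,b in L]
e=k([(69,130),(75,350),(78,480),(83,540),(406,130),(398,280),(388,480),(384,540)])
m=k([(151,298),(348,298),(249,194),(249,403)]); fl=np.array(k([(242,311)])[0])
def r2(p):
    cy,ri,_=model(p); h=hull(W,cy);o=[cv2.pointPolygonTest(h,q,True) for q in e]
    h=hull(W,ri);o+=[cv2.pointPolygonTest(h,q,True) for q in m]
    Rx=Ro.from_euler('z',p[2]).as_matrix()@Ro.from_euler('x',-p[3]).as_matrix()
    u=proj(W,np.array([p[0],p[1],68])+Rx@[0,0,50]);o+=list(u-fl);return o
s=least_squares(r2,[580,194,1.64,0.01],diff_step=1e-4,x_scale=[1,1,.01,.01])
print(s.x[:2],np.degrees(s.x[2:]),model(s.x)[2]);print(np.round(r2(s.x),1))
E
python3 fit2.py
python3 - <<'E'
from h import *
# stopper A triangulated from flange blob: bearings at flange height
print(atz(ld('w1.png'),326.8,112.8,50),atz(ld('top1.png'),442.8,192.8,50))
print(tri(ray(ld('w1.png'),326.8,112.8),ray(ld('top1.png'),442.8,192.8)))
print(observe()['q'])
E
```

```text
[578.92053145 192.96307717] [93.76584478 -1.22109618] [580.94066101 193.09604452 162.97842595]
[-0.2 -0.1 -0.2  0.6 -0.2 -0.   0.   0.3  0.5  0.6  0.9  0.7 -0.1  0.4]
[ 613.0025271  -307.42131318   50.        ] [ 611.35328709 -309.53787923   50.        ]
[ 611.87598692 -307.83896451   54.00388194]
[ 28.10579192  24.25383623 -53.86158323  90.82804511  20.00133727
  75.26566321 -24.34480974]
```

Emit:
{"method": "servo_tool", "body": {"deltas": [[0,-1,0,0,0,-0.21],[0,-1,0,0,0,-0.21],[0,-1,0,0,0,-0.21],[0,-1,0,0,0,-0.21],[0,-1,0,0,0,-0.21],[0,-1,0,0,0,-0.21],[0,-1,0,0,0,-0.21],[0,-1,0,0,0,0],[0,-1,0,0,0,0],[0,-1,0,0,0,0],[0,-1,0,0,0,0],[0,-1,0,0,0,0]]}}

```text
t: 9.33
tcp_pos: [580.8, -205.0, 324.2]
eef_rot: [-179.9, 0.0, 50.1]
force: [0.9, -0.1, 0.0]
finger_gap: 0.997
finger_force: 0.0
```

Emit:
{"method": "servo_tool", "body": {"deltas": [[0,-1,0,0,0,0],[0,-1,-0.5,0,0,0],[0,-1,-1,0,0,0],[0,-1,-1,0,0,0],[0,-0.5,-1,0,0,0],[0,0,0,0,0,0],[0,0,0,0,0,0],[0,0,0,0,0,0]]}}

```text
t: 10.0
tcp_pos: [582.2, -315.2, 238.4]
eef_rot: [-180.0, -0.1, 50.1]
force: [-0.2, -0.1, -0.2]
finger_gap: 0.998
finger_force: 0.0
```

```bash
python3 - <<'E'
from h import *
c=snap('wrist','w6.png');o=observe();print(o['t'],o['tcp_pos'],o['eef_rot'],c['origin'])
C=ld('w6.png');print([proj(C,[612,-308,z]).round() for z in(0,46,100)])
h=cv2.cvtColor(c['img'],cv2.COLOR_BGR2HSV)
m=((h[...,0]>4)&(h[...,0]<16)&(h[...,1]>110)).astype(np.uint8)
k,_,s,cc=cv2.connectedComponentsWithStats(m)
for i in range(1,k):
    if s[i,4]>150: print(s[i],cc[i].round(1),atz(C,*cc[i],50))
E
```

```text
10.05 [ 582.7193381  -315.11482658  239.38315489] [ 1.79900563e+02 -1.15998176e-01  5.01293673e+01] [ 629.84080001 -255.95171292  380.48142484]
[array([331., 153.]), array([333., 158.]), array([337., 167.])]
[232   4  36  42 270] [253.2  28.7] [ 631.63761142 -157.76959214   50.        ]
[ 311  134   47   47 1703] [333.5 156.9] [ 613.34076638 -306.3073096    50.        ]
[ 200  188   55   57 2339] [226.1 215.8] [ 473.08730993 -279.38778034   50.        ]
```

View pics/w6.png

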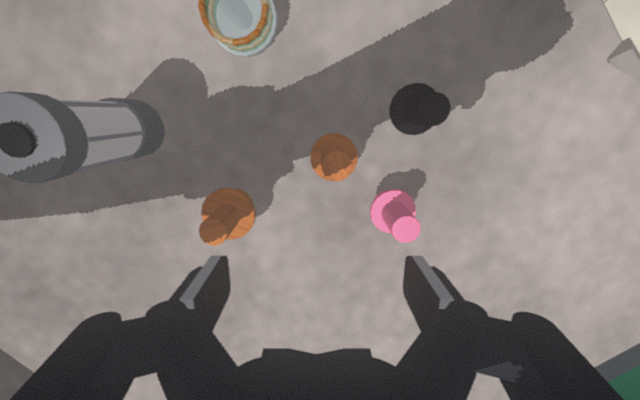

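Emit:
{"method": "servo_tool", "body": {"deltas": [[0.6,0.16,-0.5,0,0,0],[0.6,0.16,-0.5,0,0,0],[0,0,-1,0,0,0],[0,0,-1,0,0,0],[0,0,-1,0,0,0],[0,0,-1,0,0,0],[0,0,-1,0,0,0],[0,0,-0.8,0,0,0],[0,0,-0.4,0,0,0],[0,0,0,0,0,0],[0,0,0,0,0,0]]}}

```text
t: 10.97
tcp_pos: [612.2, -308.8, 59.1]
eef_rot: [179.9, -0.1, 50.0]
force: [0.3, -0.7, 0.4]
finger_gap: 1.0
finger_force: 0.0
```

```bash
python3 - <<'E'
from h import *
o=observe();print(o['t'],o['tcp_pos'],o['eef_rot'],o['force'])
E
```

```text
10.9667 [ 612.17172458 -308.83350999   59.05769354] [ 1.79916910e+02 -5.54948925e-02  5.00116130e+01] [ 0.31327965 -0.73753981  0.44810916]
```

Emit:
{"method": "servo_tool", "body": {"deltas": [[0.03,0.07,0,0,0,0],[0,0,0,0,0,0],[0,0,0,0,0,0],[0,0,0,0,0,0],[0,0,0,0,0,0],[0,0,0,0,0,0],[0,0,0,0,0,0],[0,0,0,0,0,0],[0,0,0,0,0,0],[0,0,0,0,0,0]], "gripper": 0.1, "newtons": 35}}

```text
t: 11.8
tcp_pos: [612.1, -308.2, 58.4]
eef_rot: [179.9, -0.0, 49.9]
force: [-0.7, -0.5, 6.0]
finger_gap: 0.34
finger_force: 34.2
```

Emit:
{"method": "servo_tool", "body": {"deltas": [[0,0,0.2,0,0,0],[0,0,0.4,0,0,0],[0,0,0.8,0,0,0],[0,0,1,0,0,0],[0,0,1,0,0,0],[0,0,1,0,0,0],[0,0,1,0,0,0],[0,0,1,0,0,0],[0,0,1,0,0,0],[0,0,1,0,0,0],[0,0,1,0,0,0],[0,0,1,0,0,0]]}}

```text
t: 12.8
tcp_pos: [611.2, -307.6, 319.2]
eef_rot: [-180.0, -0.0, 50.0]
force: [0.3, -0.4, -0.6]
finger_gap: 0.339
finger_force: 34.6
```

Emit:
{"method": "servo_tool", "body": {"deltas": [[-0.06,0.6,0,0,0,0],[-0.06,1,0,0,0,0],[-0.06,1,0,0,0,0],[-0.06,1,0,0,0,0],[-0.06,1,0,0,0,0],[-0.06,1,0,0,0,0],[-0.06,1,0,0,0,0],[-0.06,1,0,0,0,0],[-0.06,1,0,0,0,0],[-0.06,1,0,0,0,0],[-0.06,1,0,0,0,0],[-0.06,1,0,0,0,0]]}}

```text
t: 13.8
tcp_pos: [592.6, -16.3, 317.3]
eef_rot: [-180.0, 0.0, 50.0]
force: [-0.1, 0.1, -1.7]
finger_gap: 0.345
finger_force: 34.8
```

Emit:
{"method": "servo_tool", "body": {"deltas": [[-0.06,1,0,0,0,0],[-0.06,1,0,0,0,0],[-0.06,1,0,0,0,0],[-0.06,1,-0.2,0,0,0],[-0.06,1,-0.2,0,0,0],[-0.06,1,-0.3,0,0,0],[-0.06,1,-0.3,0,0,0],[-0.06,1,-0.3,0,0,0],[0,0.4,0,0,0,0],[0,0,0,0,0,0],[0,0,0,0,0,0],[0,0,0,0,0,0]]}}

```text
t: 14.8
tcp_pos: [582.3, 190.0, 285.3]
eef_rot: [179.9, 0.0, 49.8]
force: [1.1, -0.7, -0.4]
finger_gap: 0.345
finger_force: 34.8
```

```bash
python3 - <<'E'
from h import *
c=snap('wrist','w7.png');o=observe();print(o['t'],o['tcp_pos'],o['eef_rot'],o['force'],c['origin'])
snap('side','s7.png');snap('top','t7.png')
C=ld('w7.png');p=o['tcp_pos']
print([proj(C,p-[0,0,z]).round(1) for z in(-40,12,58)])
h=cv2.cvtColor(c['img'],cv2.COLOR_BGR2HSV)
m=((h[...,0]>4)&(h[...,0]<18)&(h[...,1]>100)).astype(np.uint8)
k,_,s,cc=cv2.connectedComponentsWithStats(m)
for i in range(1,k):
    if s[i,4]>150: print(s[i],cc[i].round(1))
u=proj(C,p-[0,0,12]).astype(int)
print(u)
x0=max(0,u[0]-100);y0=min(max(0,u[1]-100),250);print(x0,y0)
cv2.imwrite('pics/c7.png',cv2.resize(c['img'][y0:y0+150,x0:x0+200],None,fx=4,fy=4,interpolation=cv2.INTER_CUBIC))
E
```

```text
14.85 [582.40240965 189.75660864 285.33535065] [1.79923131e+02 3.19334147e-02 4.97732342e+01] [-0.64502029 -0.99388413 -0.97059778] [630.29604099 249.43558256 427.17252015]
[array([320. , 308.9]), array([318.6, 250.5]), array([318. , 221.5])]
[ 271  200   92  138 8818] [316.3 267.3]
[476 293  25  33 224] [491.8 309. ]
[425 385  26  15 203] [436.3 392.7]
[318 250]
218 150
```

View pics/c7.png

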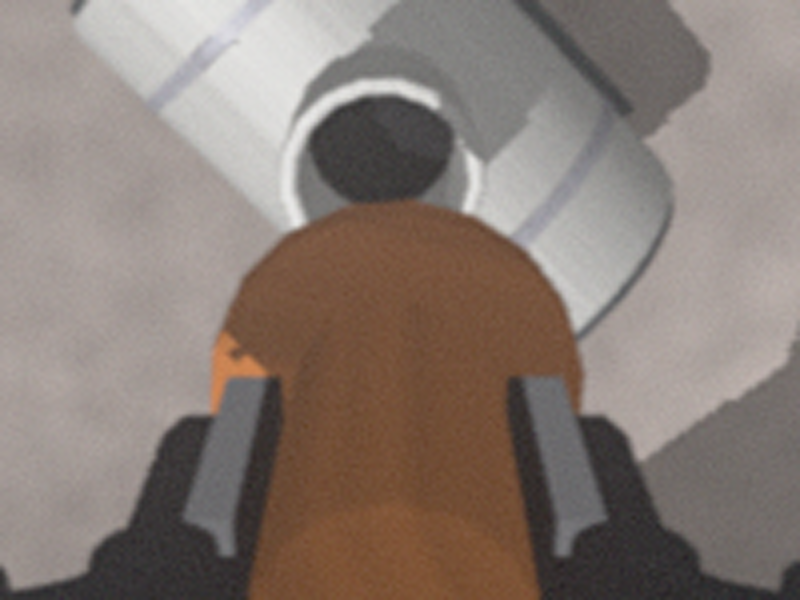

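```bash
python3 - <<'E'
from h import *
from scipy.optimize import least_squares
C=ld('w7.png');tcp=np.array([582.4,189.76,285.33])
k=lambda L:[(218+a/4,150+b/4) for a,b in L]
a=np.linspace(0,2*np.pi,180)
ring=lambda x,y,z,r:np.c_[x+r*np.cos(a),y+r*np.sin(a),z+0*a]
hull=lambda P:cv2.convexHull(np.array([proj(C,q) for q in P],np.float32))
fe=k([(212,380),(582,380),(395,202),(250,272),(545,275)])
me=k([(281,170),(482,170),(381,78),(315,105),(440,100)])
f=lambda p:[cv2.pointPolygonTest(hull(np.vstack([ring(p[0],p[1],tcp[2]-58.4+h,27) for h in(38,46)])),q,True) for q in fe]
g=lambda p:[cv2.pointPolygonTest(hull(ring(p[0],p[1],163,24)),q,True) for q in me]
s=least_squares(f,tcp[:2],diff_step=1e-4);m=least_squares(g,[581,193],diff_step=1e-4)
print(s.x,np.round(f(s.x),1),m.x,np.round(g(m.x),1),m.x-s.x)
E
```

```text
[581.72105113 190.19655431] [ 1.1  1.  -0.4  0.   0.2] [579.90875845 192.52730196] [ 0.8  0.8 -0.7  0.2  0.4] [-1.81229268  2.33074765]
```

Emit:
{"method": "servo_tool", "body": {"deltas": [[-0.056,0.104,0,0,0,0],[0,0,-0.6,0,0,0],[0,0,-0.6,0,0,0],[0,0,-0.6,0,0,0],[0,0,-0.4,0,0,0],[0,0,0,0,0,0],[0,0,0,0,0,0],[0,0,0,0,0,0]]}}

```text
t: 15.62
tcp_pos: [580.7, 194.9, 231.0]
eef_rot: [180.0, -0.1, 49.9]
force: [0.0, 1.1, -1.3]
finger_gap: 0.342
finger_force: 34.8
```

Emit:
{"method": "servo_tool", "body": {"deltas": [[0,0,-0.2,0,0,0],[0,0,-0.2,0,0,0],[0,0,-0.2,0,0,0],[0,0,-0.2,0,0,0],[0,0,0,0,0,0]]}}

```text
t: 16.03
tcp_pos: [579.5, 194.2, 208.6]
eef_rot: [-179.9, 0.1, 49.9]
force: [-0.2, -0.2, -2.3]
finger_gap: 0.344
finger_force: 34.8
```

Emit:
{"method": "servo_tool", "body": {"deltas": [[0,0,-0.1,0,0,0],[0,0,-0.1,0,0,0],[0,0,-0.1,0,0,0],[0,0,-0.1,0,0,0],[0,0,0,0,0,0],[0,0,0,0,0,0]]}}

```text
t: 16.53
tcp_pos: [580.1, 194.7, 199.9]
eef_rot: [-180.0, 0.0, 49.9]
force: [1.0, 0.6, -0.9]
finger_gap: 0.344
finger_force: 34.8
```

Slightly off in y; correct by about 1.2 mm and continue gently.

Emit:
{"method": "servo_tool", "body": {"deltas": [[0.02,-0.05,-0.08,0,0,0],[0,0,-0.08,0,0,0],[0,0,-0.08,0,0,0],[0,0,-0.08,0,0,0],[0,0,-0.08,0,0,0],[0,0,0,0,0,0],[0,0,0,0,0,0]]}}

```text
t: 17.12
tcp_pos: [580.6, 193.4, 189.9]
eef_rot: [-180.0, 0.0, 49.9]
force: [-0.3, -0.7, -1.1]
finger_gap: 0.339
finger_force: 34.8
```

Emit:
{"method": "servo_tool", "body": {"deltas": [[0,0,-0.06,0,0,0],[0,0,-0.06,0,0,0],[0,0,-0.06,0,0,0],[0,0,0,0,0,0],[0,0,0,0,0,0]]}}

```text
t: 17.53
tcp_pos: [580.6, 193.4, 185.4]
eef_rot: [-180.0, 0.0, 49.9]
force: [0.3, -1.1, -0.9]
finger_gap: 0.343
finger_force: 34.8
```

Emit:
{"method": "servo_tool", "body": {"deltas": [[0,0,-0.04,0,0,0],[0,0,-0.04,0,0,0],[0,0,-0.04,0,0,0],[0,0,0,0,0,0],[0,0,0,0,0,0]]}}

```text
t: 17.95
tcp_pos: [581.0, 193.6, 183.8]
eef_rot: [179.9, -0.0, 49.9]
force: [-2.4, -0.3, 6.4]
finger_gap: 0.341
finger_force: 35.3
```

Emit:
{"method": "servo_tool", "body": {"deltas": [[0,0,0,0,0,0],[0,0,0,0,0,0],[0,0,0,0,0,0],[0,0,0,0,0,0],[0,0,0,0,0,0],[0,0,0,0,0,0],[0,0,0.2,0,0,0],[0,0,0.6,0,0,0],[0,0,1,0,0,0],[0,0,1,0,0,0],[0,0,1,0,0,0],[0,0,1,0,0,0]], "gripper": 1}}

```text
t: 18.95
tcp_pos: [580.5, 193.5, 304.1]
eef_rot: [-180.0, -0.0, 50.0]
force: [0.2, 0.6, -0.0]
finger_gap: 1.002
finger_force: 0.0
```

Emit:
{"method": "servo_tool", "body": {"deltas": [[0,-0.8,0.8,0,0,0],[0,-0.8,0.8,0,0,0],[0,-0.8,0,0,0,0],[0,-0.8,0,0,0,0],[0,0,0,0,0,0],[0,0,0,0,0,0],[0,0,0,0,0,0]]}}

```text
t: 19.53
tcp_pos: [580.5, 114.3, 342.8]
eef_rot: [-180.0, -0.0, 50.0]
force: [0.3, 0.0, -0.0]
finger_gap: 0.994
finger_force: 0.0
```

```bash
python3 - <<'E'
from h import *
c=snap('wrist','w8.png');o=observe();print(o['t'],o['tcp_pos'],o['eef_rot'])
s=snap('side','s8.png')['img'][190:300,290:410];t=snap('top','t8.png')['img'][165:255,200:300]
C=ld('w8.png');im=c['img'].copy()
for z in(163,171,225):print(z,proj(C,[580,193,z]).round(1))
u=proj(C,[580,193,163]).astype(int)
x0=max(u[0]-80,0);y0=max(u[1]-75,0);a=im[y0:y0+150,x0:x0+160]
print(x0,y0,a.shape)
o=np.zeros((600,800,3),np.uint8);a=cv2.resize(a,None,fx=3,fy=3,interpolation=cv2.INTER_CUBIC);o[:a.shape[0],:a.shape[1]]=a
o[:290,484:]=cv2.resize(s,(316,290),interpolation=cv2.INTER_CUBIC);o[300:584,484:]=cv2.resize(t,(316,284),interpolation=cv2.INTER_CUBIC)
cv2.imwrite('pics/c8.png',o)
E
```

```text
19.5833 [580.37748607 114.84551097 342.71229689] [-1.79965920e+02 -3.95146813e-02  5.00321583e+01]
163 [268.4 126. ]
171 [267.2 126.5]
225 [257.3 129.8]
188 51 (150, 160, 3)
```

View pics/c8.png

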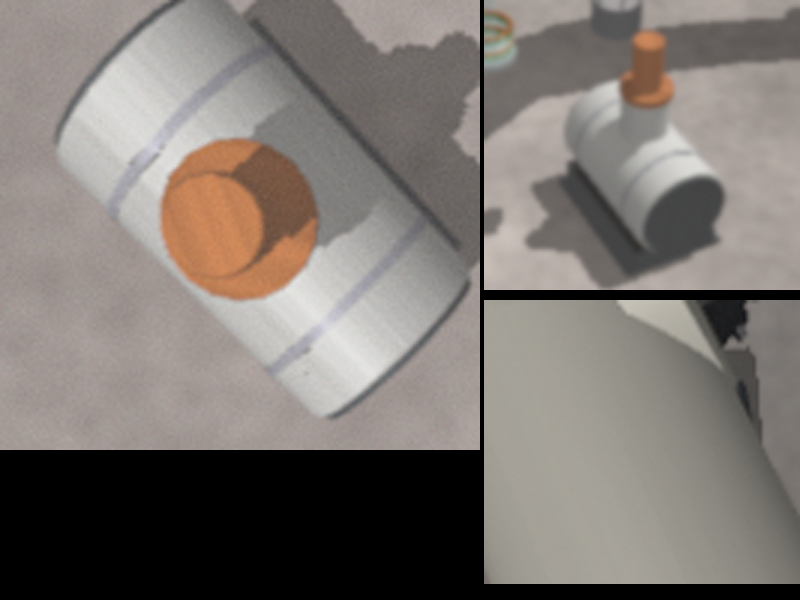

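```bash
python3 -c "
from station import sign_off
print(sign_off())"
```

```text
the job is handed in; nothing more can be done
None
```

The drum is rolled back with its neck up, still leaning an estimated 1–2° towards +x. The narrower stopper sits in the neck with its flange on the rim, the gripper has let go and is clear, and I handed the job in at about 20 s.

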